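# Bring the tube to the reader and set the brake

### The job

Nothing is to be gripped or lifted here: with a fingertip, push one of the rotor's arms round until the one cup that holds the capped tube stands squarely in front of the reader's window. Then push the brake lever across the deck until it is fully home against its stop post, leaving the tube in front of the window and the bottles and other things where they are.

Things in the scene. Friction and masses are not known exactly. Their poses are not given: they have to be found in the camera images.
- sampler: the tube sampler, a low white housing fixed on the table, 320 mm (its x) by 420 mm (its y), 90 mm tall; origin at the centre of its underside, z up. Its flat deck, 90 mm above the table, carries all below. Rotor axis at x 0, y +60 mm; brake pivot at x +70, y -115 mm; the lever's stop is a steel post 10 mm thick, 34 mm tall at x +10, y -103 mm
- rotor (a joint): the turn of the aluminium four-armed rotor, rad, anticlockwise seen from above, no stops; it turns either way and stays where it is left (about 1 N at 80 mm radius moves it). At 0 the tube's arm points along the sampler's -x axis. The hub is 90 mm across and 36 mm tall, with a nut 24 mm across up to 48 mm above the deck
- hub (a point): a point on the rotor's axis, 25 mm above the deck; its axes turn with the rotor, the tube's arm points along its -x. Four equal arms a quarter turn apart: bars 14 mm wide, 12 mm thick, 19 to 31 mm above the deck, run from the hub to grey cups 28 mm across, 12 to 44 mm above the deck, centred 105 mm from the axis
- tube (a point): centre of the top of the tube's cap, 58 mm above the deck, 105 mm from the rotor's axis. The closed tube, with its white cap, 19 mm across, is fixed in one cup; the other three cups are empty
- window (a point): centre of the reader's window, 30 mm above the deck, 131 mm from the rotor's axis. The reader is a grey block fixed on the deck just outside the circle of the cups, 24 mm deep, 50 mm wide, 50 mm tall, with a dark window 22 mm wide towards the rotor. The point's x axis runs level from the window to the rotor's axis, y sideways
- brake (a joint): the turn of the brake lever about its upright pivot, rad, clockwise seen from above: 0 is off (lever along the sampler's -y), 1.571 is fully home (along the sampler's -x, against the stop post). It starts between 0 and 0.3 and stays where it is left (about 0.7 N at 70 mm radius moves it)
- brake_pivot (a point): a point on the lever's pivot axis, 25 mm above the deck, in the grey boss 34 mm across and 34 mm tall; its axes turn with the lever, which points along its -y. The lever is a steel bar 12 mm wide and 14 mm thick, 18 to 32 mm above the deck
- brake_end (a point): the outer end of the brake lever, 85 mm from its pivot, 25 mm above the deck, in the middle of its upright grey end knob, 18 mm across, 14 to 44 mm above the deck
- dropper_a: a small white dropper bottle, 22 mm across, 52 mm tall, standing on the sampler's deck, to be left alone; origin at the centre of its underside
- dropper_b: a second, identical dropper bottle, standing on the deck, to be left alone; origin at the centre of its underside
- pot: a clear screw-top specimen pot, 36 mm across, 50 mm tall, standing on the deck, to be left alone; origin at the centre of its underside
- cell_counter: a grey box-shaped counter 90 x 60 x 35 mm on the table, to be left alone; origin at the centre of its underside
- cup: a white plastic cup, 70 mm across, 80 mm tall, on the table, to be left alone; origin at the centre of its underside

How it is judged:
By the outcome, as a careful person would: the job done as asked, in the order asked, and still so for the second after the job is handed in, with the robot touching nothing.
It also fails if it takes over 64 s, if anything falls off the work surface, if the arm or the gripper's body presses on something with over 40 N, if the wrist force passes 120 N, or if a joint passes its speed limit or range.

### The arm

A 6-joint arm with a two-finger parallel gripper is mounted at the origin on the work surface. World frame = base frame: x ahead of the robot, y to its left, z up, the work surface at z = 0. Lengths are in mm, angles in rad, forces in N, time in s.
With the tool pointing down it reaches from about 350 to 975 mm from the base axis. Payload 17.4 kg.
Tool frame: the origin (TCP) lies midway between the tips of the shut fingers; the grasp point (between the pads) lies 19 mm behind it; x points along the fingers, z is the direction in which the jaws open and shut, and the axes are right-handed (so a half turn about x gives the same grasp; the last joint's range is limited). The gripper opens to 85 mm and grips with 20 to 120 N. Pads are 22 mm wide; open, the fingers measure 114 mm over their backs; the gripper's body (76 mm by 85 mm) begins 54 mm behind the grasp point. The pads swing forward as they close: fully open they stand 13 mm farther back than shut.
Start: joints at [1.126, 0.116, 1.442, -0, 1.584, -0.038], TCP at [267.087, 619.917, 231.303] pointing down, gripper open.
Joint ranges: [-2.83, 2.83], [-0.83, 2.19], [0.07, 2.5], [-1.14, 4.28], [0.01, 3], [-2.97, 2.97]. Speed limits (rad/s): [1.89, 1.89, 2.22, 3.14, 3.14, 3.14].

### API

Orientations are given as a rotation vector (axis times angle).
In Python, from bench import sensors, snapshot, close_job, search_frame, cut_out, pinpoint gives the robot as it stands. The module is installed in compiled form; this text tells all that it offers.
- The arm moves only by the tool move_arm, never from a script. Its argument "series" is a list of rows, each a list of 5 numbers: the closure, from 0 (fully open) to 1 (shut), then the shift along the tool's x, y, z in cm, then the turn about the tool's x in rad. A call has exactly 8 rows; each row is the pose to reach, as a shift and turn from the pose commanded when the call began, along the tool's axes at that moment; what a row does not reach only later rows make up. A row lasts 1/12 s, in which the tool goes at most 41.7 mm and 7.16 degrees, less where a joint would pass 70% of its speed; a pose out of reach is approached as far as the arm can. A call with a gripper value outside its range is refused whole. The fingers move at their own pace and stop on an object; "newtons" is the grip in N (left out, the last holds). Time passes only in rows, so rows that repeat a pose let the fingers close, or fill a call up. It gives the time, the measured TCP pose, the force and the opening at its end, in the units of the state.
- sensors.get_state(): the state, without advancing time (a new reading comes with each control period).
- snapshot(name): name is "scene" or "side" or "wrist"; returns a dict with "image" (384x512x3 uint8, red, green, blue), "camera_matrix" (3x3 intrinsics, pixels), "camera_from_world" (4x4, takes a point from world to camera coordinates). Camera axes: x right, y down, z forward; pixel columns grow to the right and rows downward; lengths in mm; the calibration is good to about 2 mm. The wrist camera is an equidistant fisheye: a pixel r from the principal point sees the ray r / f radians off the axis. A picture is of the moment at which its call begins. There is no depth.
- close_job(): hands the job in, once; it reports no verdict.
Trained networks look in a picture, given as the dict that the camera call returned (one of the last four; its "shot" number tells which), for a name from the list of things; names that differ only in an ending like _2 or _b are one class to them, and where a whole thing is asked for, a point or a joint stands for the part that bears it (a point fixed in the world has none). Each returns a list of dicts, best first, with "p" (0 to 1); they miss things now and then, are a little off and sometimes report something else, mostly with a low value. They report only what shows in the picture. A call takes as long as a camera call.
- search_frame(picture, thing): "uv" ([column, row] in pixels, amid what is visible of it).
- cut_out(picture, thing): "mask" (384x512 bool, what is visible of it) and "uv" ([column, row] in pixels, amid what is visible of it).
- pinpoint(picture, thing): "uv" ([column, row] in pixels: a listed point, or the origin of a listed thing).
The state is a dict: "time_s": time; "q": joint angles; "joint_velocities": joint speeds; "joint_torque": joint torques, N m; "tcp_pos": TCP position; "tcp_rot": TCP orientation; "wrist_force": force on the tool from outside, world axes, zero at the start; "wrist_torque": the same for the moment, N m; "gripper_width": finger opening in mm.
Only numpy, scipy, OpenCV 4.12 (cv2) and the standard library are available. Lean on these libraries where they do the work, as an engineer would, in place of code of your own. Each camera call takes 0.05 s, during which the arm holds its last target. There are 200 camera calls.

## Working session

There is one attempt and no reset: what is moved stays moved. The work goes in short steps, Python scripts to look and compute and a tool call to move; the robot and the scene stay as the last step left them, time stands still between calls to the robot, and variables do not carry over. Pictures are saved under pics/ and viewed, about 8 in all and at most 12, crops included, and the job is handed in when it is done.

Besides the shell and the picture viewer there is one more tool, called in YAML: its name, and indented under it one key for each argument. move_arm: Moves the arm, as the interface text tells. Its arguments: {"type":"object","properties":{"series":{"type":"array","items":{"type":"array","items":{"type":"number"}}},"newtons":{"type":"number"}},"required":["series"]}

```bash
mkdir -p pics
cat > h.py <<'E'
import numpy as np, cv2
from scipy.spatial.transform import Rotation as R
from bench import *
def proj(s,P):
    P=np.atleast_2d(P);T=s["camera_from_world"];c=P@T[:3,:3].T+T[:3,3];k=s["camera_matrix"]
    return np.c_[k[0,0]*c[:,0]/c[:,2]+k[0,2],k[1,1]*c[:,1]/c[:,2]+k[1,2]]
def onz(s,uv,z):
    T=s["camera_from_world"];d=np.linalg.inv(s["camera_matrix"])@np.r_[uv,1];d=T[:3,:3].T@d;o=-T[:3,:3].T@T[:3,3]
    return o+d*(z-o[2])/d[2]
E
python3 - <<'E'
from h import *
st=sensors.get_state();print({k:np.round(v,3) for k,v in st.items()})
print(R.from_rotvec(st["tcp_rot"]).as_matrix().round(2))
Z={"sampler":0,"hub":115,"tube":148,"window":120,"brake_pivot":115,"brake_end":115,"dropper_a":90,"pot":90,"cell_counter":0,"cup":0}
ims=[]
for n in ("scene","side"):
    s=snapshot(n);im=s["image"][:,:,::-1].copy();print(n,np.linalg.inv(s["camera_from_world"])[:3,3].round())
    cv2.imwrite(f"pics/{n}0.png",cv2.resize(im,(800,600)))
    for t,z in Z.items():
        for r in pinpoint(s,t)[:3 if t=="dropper_a" else 1]:
            print(t,round(r["p"],2),np.round(r["uv"]),onz(s,r["uv"],z).round(1))
E
```

```text
{'time_s': np.float64(0.0), 'q': array([ 1.126,  0.116,  1.442, -0.   ,  1.584, -0.038]), 'joint_velocities': array([ 0.001, -0.001, -0.   , -0.   ,  0.002, -0.001]), 'joint_torque': array([-5.0000e-03, -7.3197e+01, -6.3250e+01, -0.0000e+00,  6.0000e-03,
       -0.0000e+00]), 'tcp_pos': array([267.005, 619.713, 230.548]), 'tcp_rot': array([-0.905,  1.376,  0.904]), 'wrist_force': array([-0.124, -0.566, -0.067]), 'wrist_torque': array([ 0.05 , -0.057, -0.027]), 'gripper_width': np.float64(85.348)}
[[-0.   -0.92  0.4 ]
 [-0.    0.4   0.92]
 [-1.    0.   -0.  ]]
scene [ 986. -437.  682.]
sampler 0.86 [251. 242.] [587.4  40.1   0. ]
hub 0.87 [259. 194.] [575.1  90.9 115. ]
tube 0.83 [296. 194.] [662.6 110.1 148. ]
window 0.78 [206. 206.] [510.9 -20.4 120. ]
brake_pivot 0.64 [260. 250.] [683.7 -46.5 115. ]
brake_end 0.76 [232. 281.] [ 688.2 -137.1  115. ]
dropper_a 0.67 [299. 242.] [721.   39.9  90. ]
dropper_a 0.47 [157. 256.] [ 510.6 -170.9   90. ]
pot 0.61 [320. 185.] [656.7 235.   90. ]
cell_counter 0.95 [283. 157.] [442.2 387.9   0. ]
cup 0.73 [317. 164.] [546.3 422.5   0. ]
side [210. 515. 713.]
sampler 0.84 [257. 215.] [579.9  46.5   0. ]
hub 0.91 [248. 198.] [570.7  94.6 115. ]
tube 0.6 [214. 170.] [672.7 101.4 148. ]
window 0.59 [298. 182.] [509.1 -19.5 120. ]
brake_pivot 0.85 [256. 145.] [682.2 -71.7 115. ]
brake_end 0.62 [269. 135.] [ 682.3 -130.2  115. ]
dropper_a 0.58 [325. 161.] [ 513.8 -163.1   90. ]
dropper_a 0.51 [218. 165.] [723.3  37.8  90. ]
pot 0.8 [178. 228.] [647.1 249.5  90. ]
cup 0.79 [150. 336.] [545.5 433.1   0. ]
```

View pics/scene0.png

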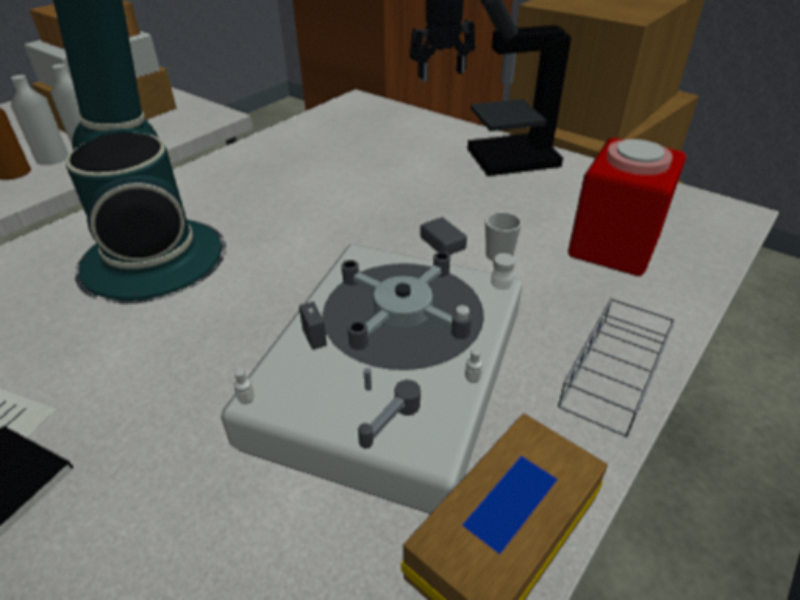

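View pics/side0.png

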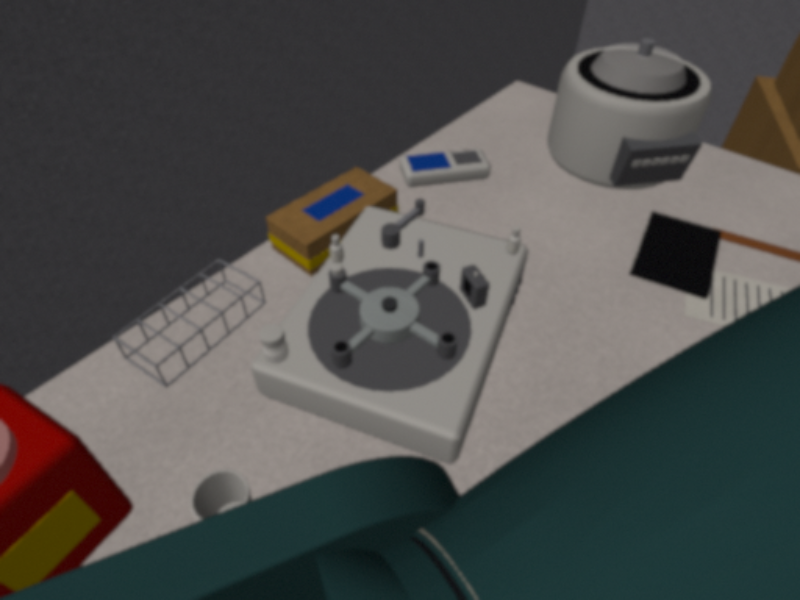

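Both views show the low sampler. In the scene view (800x600) the hub is at about (403,295), the tube at (461,318), the reader at (313,325) and the brake lever runs from (407,395) to (366,435). The droppers are at (243,388) and (475,367) and the pot at (503,270). Next I fit the sampler pose jointly.

```bash
cat > fit.py <<'E'
from h import *
from scipy.optimize import least_squares
names=["sampler","hub","tube","window","brake_pivot","brake_end"]
def model(p):
    x,y,yaw,rot,win,br=p
    L=np.array([[0,0,0],[0,60,115],[-105*np.cos(rot),60-105*np.sin(rot),148],[131*np.cos(win),60+131*np.sin(win),120],[70,-115,115],[70-85*np.sin(br),-115-85*np.cos(br),115]])
    return L@R.from_euler("z",yaw).as_matrix().T+[x,y,0]
def fit(p0,tips=()):
    ob=[]
    S=[snapshot(n) for n in ("scene","side")]
    for s in S:
        for i,t in enumerate(names):
            r=pinpoint(s,t)
            if r and r[0]["p"]>.3: ob.append((s,i,np.array(r[0]["uv"])))
    f=lambda p:np.concatenate([proj(s,model(p)[i])[0]-u for s,i,u in ob])
    r=least_squares(f,p0,loss="soft_l1")
    e=f(r.x).reshape(-1,2)
    for (s,i,u),d in zip(ob,e): print(names[i],d.round(1))
    return r.x,S
E
python3 - <<'E'
from fit import *
best=None
p,S=fit([590,40,-.2,2.9,-2.2,.1])
print("pose",p.round(3));print(model(p).round(1))
x,y,yaw=p[:3];M=R.from_euler("z",yaw).as_matrix()
for k,s in enumerate(S):
    im=s["image"][:,:,::-1].copy();im=cv2.convertScaleAbs(cv2.resize(im,None,fx=3,fy=3,interpolation=cv2.INTER_CUBIC),alpha=1.4)
    def pl(L,c,closed=True): cv2.polylines(im,[(proj(s,np.array(L)@M.T+[x,y,0])*3+1).astype(int)],closed,c,1)
    pl([[-160,-210,90],[160,-210,90],[160,210,90],[-160,210,90]],(0,0,255))
    t=np.linspace(0,6.28,40);circ=lambda cx,cy,r,z:[[cx+r*np.cos(a),cy+r*np.sin(a),z] for a in t]
    pl(circ(0,60,45,126),(0,255,0));
    for q in range(4):
        a=p[3]+np.pi+q*np.pi/2; pl(circ(105*np.cos(a),60+105*np.sin(a),14,134),(0,255,255) if q else (255,0,255))
    pl(circ(70,-115,17,124),(0,255,0));pl(circ(10,-103,5,124),(255,255,0))
    e=[70-85*np.sin(p[5]),-115-85*np.cos(p[5])];pl(circ(*e,9,134),(255,0,0))
    w=np.array([np.cos(p[4]),np.sin(p[4])]);tt=np.array([-w[1],w[0]])
    pl([[*(w*131+tt*b+[0,60]),z] for b,z in((-11,110),(11,110),(11,140),(-11,140))],(0,128,255))
    pl([[*(w*(131+d)+tt*b+[0,60]),140] for b,d in((-25,0),(25,0),(25,24),(-25,24))],(0,128,255))
    c=(proj(s,[[x,y,90]])[0]*3).astype(int);cv2.imwrite(f"pics/ov{k}.png",im[max(0,c[1]-290):c[1]+290,max(0,c[0]-390):c[0]+390])
E
```

```text
sampler [-2.4 -0.1]
hub [ 0.2 -0.5]
tube [0.2 1.7]
window [0.1 0.1]
brake_pivot [-1.2 -0.3]
brake_end [-0.6  0.3]
sampler [-2.9 -0.3]
hub [ 1.4 -0. ]
tube [-4.5 -0.4]
window [ 0.7 -0.3]
brake_pivot [-3.5  2.8]
brake_end [-1.6  1.1]
pose [ 5.8465e+02  3.7953e+01  3.1700e-01  2.8980e+00 -2.3460e+00  2.9700e-01]
[[ 584.7   38.     0. ]
 [ 566.    95.   115. ]
 [ 670.7  102.7  148. ]
 [ 507.9  -22.5  120. ]
 [ 687.   -49.5  115. ]
 [ 688.7 -134.5  115. ]]
```

View pics/ov0.png

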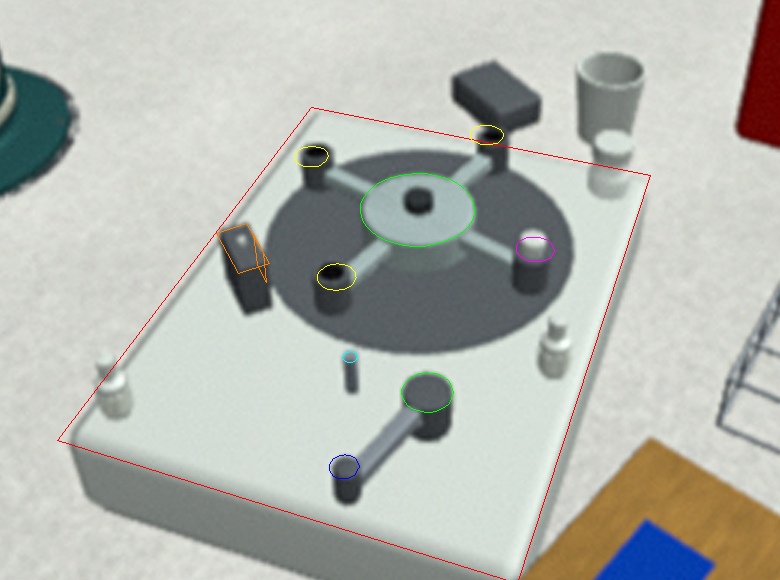

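View pics/ov1.png

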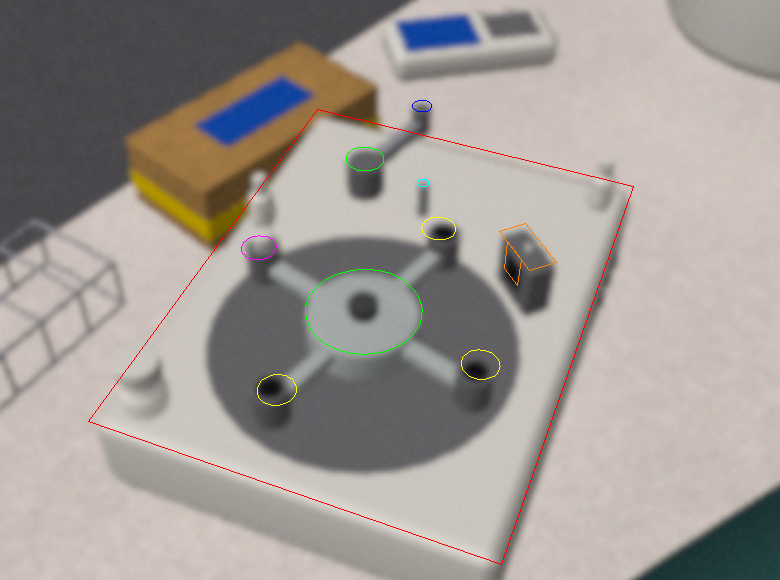

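The overlay agrees with both views, to about 1–2 px on cups, reader, lever and post. The tube's arm is at world angle ≈ 0.07 and the window at ≈ -2.03, so I'll push about 2.1 rad clockwise.

```bash
cat > plan.py <<'E'
from h import *
HUB=np.array([566.,95.])
def cur():
    st=sensors.get_state();m=R.from_rotvec(st["tcp_rot"]).as_matrix()
    return st["tcp_pos"]+[0,0,.75],m
def rows(tg):
    "tg: (x,y,z,yaw of tool z in rad) -> rows"
    p,m=cur();y0=np.arctan2(m[1,2],m[0,2]);out=[]
    for x,y,z,w in tg:
        d=m.T@(np.array([x,y,z])-p)/10;t=-(w-y0);t=(t+np.pi)%(2*np.pi)-np.pi
        out.append([1]+[round(float(v),2) for v in d]+[round(float(t),3)])
    print(out)
def polar(a,r=64,t=32):
    "point in frame of an arm at world angle a"
    return HUB+r*np.array([np.cos(a),np.sin(a)])+t*np.array([-np.sin(a),np.cos(a)])
E
python3 - <<'E'
from plan import *
a=.073;q=polar(a)
rows([(*q,200,a+np.pi/2),(*q,104,a+np.pi/2)])
E
```

```text
[[1, 3.2, -52.42, -30.59, -0.48], [1, 12.8, -52.42, -30.59, -0.48]]
```

move_arm:
  series:
    - [1,0,-4,-2.4,-0.05]
    - [1,0,-7.8,-4.6,-0.1]
    - [1,0,-11.4,-6.8,-0.15]
    - [1,0,-15,-9,-0.2]
    - [1,0,-18.6,-11,-0.25]
    - [1,0,-22.2,-13,-0.3]
    - [1,0,-25.8,-15.2,-0.35]
    - [1,0,-29.4,-17.2,-0.4]
  newtons: 40

```text
time_s: 2.47
tcp_pos: [465.3, 349.6, 231.6]
tcp_rot: [-1.206, 1.211, 1.206]
wrist_force: [0.2, -0.0, 0.2]
gripper_width: -0.2
```

Run:
```python
from plan import *
print(cur()[0],sensors.get_state()["gripper_width"])
a=.073;q=polar(a)
rows([(*q,200,a+np.pi/2)])
```

```text
[465.31797432 349.61624936 232.36673942] -0.1760443399063353
[[1, 3.24, -16.31, -21.74, -0.077]]
```

move_arm:
  series:
    - [1,0,-2.6,-3.1,-0.02]
    - [1,0,-5,-6.2,-0.04]
    - [1,0,-7.2,-9.3,-0.077]
    - [1,0,-9.6,-12.4,-0.077]
    - [1,0.5,-12,-15.5,-0.077]
    - [1,1,-14.2,-18.6,-0.077]
    - [1,2,-16.3,-21.7,-0.077]
    - [1,3.2,-16.3,-21.7,-0.077]

```text
time_s: 3.13
tcp_pos: [628.8, 128.5, 199.1]
tcp_rot: [-1.259, 1.177, 1.256]
wrist_force: [0.1, -0.9, 0.1]
gripper_width: 0.1
```

Run:
```python
from plan import *
print(cur()[0],sensors.get_state()["gripper_width"])
a=.073;q=polar(a)
rows([(*q,104,a+np.pi/2)])
a=[]
for n in("scene","side"):
    s=snapshot(n);p=cur()[0];u=proj(s,p)[0];im=cv2.convertScaleAbs(s["image"][:,:,::-1],alpha=1.4).copy();cv2.circle(im,tuple(int(v) for v in u),2,(0,0,255),-1)
    c=np.clip(u.astype(int)-[100,110],0,[312,164]);a.append(cv2.resize(im[c[1]:c[1]+220,c[0]:c[0]+200],None,fx=2,fy=2,interpolation=3))
cv2.imwrite("pics/a.png",np.hstack(a))
```

```text
[628.80977622 128.49344786 199.83919671] 0.054770487801813345
[[1, 9.58, 0.12, 0.33, -0.007]]
```

View pics/a.png

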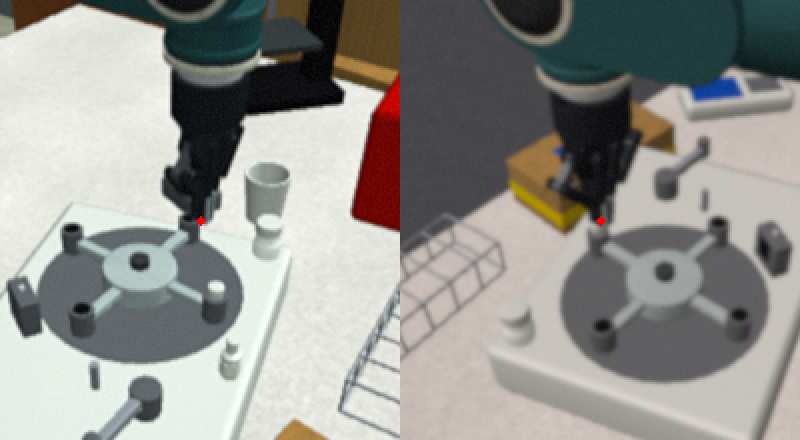

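The closed fingers end at the marked tip (200,220 in the left panel), above the free sector between the tube's arm and its neighbour. It's clear to go down.

move_arm:
  series:
    - [1,1.5,0.1,0.3,0]
    - [1,3,0.1,0.3,0]
    - [1,4.5,0.1,0.3,0]
    - [1,6,0.1,0.3,0]
    - [1,7.2,0.1,0.3,0]
    - [1,8.4,0.1,0.3,0]
    - [1,9.5,0.1,0.3,0]
    - [1,9.5,0.1,0.3,0]

```text
time_s: 3.9
tcp_pos: [624.0, 136.2, 101.4]
tcp_rot: [-1.26, 1.178, 1.263]
wrist_force: [0.0, -0.4, -0.3]
gripper_width: -0.3
```

```bash
cat >> plan.py <<'E'
def sweep(a0,a1,n=8,t=22,r=64):
    rows([(*polar(a,r,t),104,a+np.pi/2) for a in np.linspace(a0,a1,n+1)[1:]])
E
python3 - <<'E'
from plan import *
st=sensors.get_state();print(st["tcp_pos"],st["wrist_force"])
sweep(.12,-.6)
E
```

```text
[624.0176148  136.17417046 101.43395021] [ 0.03521811 -0.39023513 -0.27179055]
[[1, -0.18, -0.41, -1.76, 0.04], [1, -0.18, -0.55, -2.35, 0.13], [1, -0.18, -0.65, -2.95, 0.22], [1, -0.18, -0.69, -3.56, 0.31], [1, -0.18, -0.67, -4.17, 0.4], [1, -0.18, -0.6, -4.77, 0.49], [1, -0.18, -0.48, -5.37, 0.58], [1, -0.18, -0.3, -5.95, 0.67]]
```

move_arm:
  series:
    - [1,-0.2,-0.4,-1.4,0.02]
    - [1,-0.2,-0.55,-2.3,0.13]
    - [1,-0.2,-0.65,-2.95,0.22]
    - [1,-0.2,-0.7,-3.55,0.31]
    - [1,-0.2,-0.67,-4.15,0.4]
    - [1,-0.2,-0.6,-4.75,0.49]
    - [1,-0.2,-0.48,-5.35,0.58]
    - [1,-0.2,-0.3,-5.95,0.67]

```text
time_s: 4.57
tcp_pos: [632.8, 76.3, 107.5]
tcp_rot: [-0.753, 1.435, 0.752]
wrist_force: [0.1, 2.5, 0.1]
gripper_width: -0.2
```

Run:
```python
from plan import *
s=snapshot("scene")
st=sensors.get_state();print(st["tcp_pos"],st["wrist_force"],polar(-.6,64,22))
r=pinpoint(s,"tube");print(r[0]["p"],[np.arctan2(*(onz(s,q["uv"],148)[:2]-HUB)[::-1]) for q in r[:1]])
sweep(-.6,-1.4)
```

```text
[632.54704934  75.3262265  107.42617507] [-0.00234681  0.54937697  0.64378529] [631.24361377  77.02026523]
0.63 [np.float64(-0.5842243865587704)]
[[1, 0.41, -0.01, -0.63, 0.097], [1, 0.41, -0.13, -1.3, 0.197], [1, 0.41, -0.19, -1.97, 0.297], [1, 0.41, -0.18, -2.65, 0.397], [1, 0.41, -0.1, -3.32, 0.497], [1, 0.41, 0.04, -3.98, 0.597], [1, 0.41, 0.25, -4.62, 0.697], [1, 0.41, 0.53, -5.24, 0.797]]
```

move_arm:
  series:
    - [1,0.2,-0.02,-0.63,0.097]
    - [1,0.4,-0.13,-1.3,0.197]
    - [1,0.4,-0.19,-1.97,0.297]
    - [1,0.4,-0.18,-2.65,0.397]
    - [1,0.4,-0.1,-3.32,0.497]
    - [1,0.4,0.04,-3.98,0.597]
    - [1,0.4,0.25,-4.62,0.697]
    - [1,0.4,0.53,-5.24,0.797]

```text
time_s: 5.33
tcp_pos: [598.5, 36.5, 103.1]
tcp_rot: [-0.135, 1.565, 0.135]
wrist_force: [1.5, 1.1, -0.5]
gripper_width: 0.1
```

Run:
```python
from plan import *
s=snapshot("scene")
st=sensors.get_state();print(st["tcp_pos"],st["wrist_force"],polar(-1.4,64,22))
r=pinpoint(s,"tube");print(r[0]["p"],[np.arctan2(*(onz(s,q["uv"],148)[:2]-HUB)[::-1]) for q in r[:1]])
sweep(-1.4,-1.85)
```

```text
[597.73433659  36.07626107 103.06329133] [ 0.93426685 -0.37415846  0.08857521] [598.55779121  35.67049442]
0.97 [np.float64(-1.4169444422549147)]
[[1, -0.02, -0.19, -0.34, 0.059], [1, -0.02, -0.28, -0.71, 0.116], [1, -0.02, -0.35, -1.08, 0.172], [1, -0.02, -0.4, -1.46, 0.228], [1, -0.02, -0.43, -1.84, 0.284], [1, -0.02, -0.44, -2.22, 0.341], [1, -0.02, -0.42, -2.6, 0.397], [1, -0.02, -0.39, -2.98, 0.453]]
```

move_arm:
  series:
    - [1,0,-0.15,-0.34,0.059]
    - [1,0,-0.28,-0.71,0.116]
    - [1,0,-0.35,-1.08,0.172]
    - [1,0,-0.4,-1.46,0.228]
    - [1,0,-0.43,-1.84,0.284]
    - [1,0,-0.44,-2.22,0.341]
    - [1,0,-0.42,-2.6,0.397]
    - [1,0,-0.39,-2.98,0.453]

```text
time_s: 6.1
tcp_pos: [570.1, 27.9, 102.9]
tcp_rot: [0.216, 1.559, -0.216]
wrist_force: [0.9, 0.6, -0.2]
gripper_width: -0.2
```

```bash
cat > see.py <<'E'
from plan import *
def ang(draw=None):
    # mean of arm angle from tube, window angle, using measured hub in the same pictures
    a=[]
    for n in("scene","side","scene","side"):
        s=snapshot(n);g={}
        for t,z in(("tube",148),("window",120),("hub",115)):
            r=pinpoint(s,t)
            g[t]=onz(s,r[0]["uv"],z) if r else np.full(3,np.nan);g[t][2]=r[0]["p"] if r else 0
        f=lambda t,h:float(np.arctan2(*(g[t][:2]-h)[::-1]).round(3))
        print(n,{t:v.round(2).tolist() for t,v in g.items()},"tube",f("tube",HUB),"win",f("window",HUB),"own hub",f("tube",g["hub"][:2]),f("window",g["hub"][:2]))
        if len(a)<2:
            im=cv2.convertScaleAbs(s["image"][:,:,::-1],alpha=1.4);u=proj(s,[530,20,120])[0].astype(int);c=np.clip(u-[50,55],0,999)
            a.append(cv2.resize(im[c[1]:c[1]+110,c[0]:c[0]+100],None,fx=4,fy=4,interpolation=3))
    if draw: cv2.imwrite(draw,np.hstack(a))
E
python3 - <<'E'
from see import *
ang("pics/b.png")
st=sensors.get_state();print(st["tcp_pos"],st["wrist_force"],polar(-1.85,64,22))
E
```

```text
scene {'tube': [535.79, -2.17, 0.7], 'window': [505.0, -15.52, 0.78], 'hub': [561.0, 98.24, 0.78]} tube -1.872 win -2.075 own hub -1.817 -2.028
side {'tube': [536.3, -2.5, 0.89], 'window': [503.78, -19.04, 0.89], 'hub': [559.05, 102.55, 0.85]} tube -1.866 win -2.07 own hub -1.784 -1.997
scene {'tube': [540.31, -1.25, 0.81], 'window': [509.76, -17.85, 0.95], 'hub': [563.92, 92.96, 0.97]} tube -1.832 win -2.033 own hub -1.816 -2.025
side {'tube': [535.65, 2.42, 0.61], 'window': [518.01, 111.44, 0.47], 'hub': [nan, nan, 0.0]} tube -1.888 win 2.811 own hub nan nan
[569.45703316  27.85189423 102.29516686] [-1.15654634 -0.33507502  0.17399899] [569.51027867  27.41540158]
```

View pics/b.png

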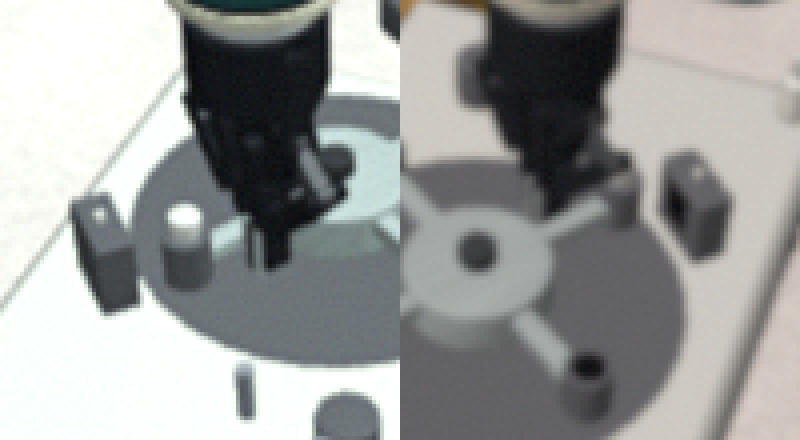

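The tube stands just short of the reader (tube at (185,240) and window block at (105,250) in the left panel). Every reading puts the remaining turn at about 0.20 rad.

Run:
```python
from plan import *
sweep(-1.85,-2.04,6)
```

```text
[[1, -0.1, -0.11, -0.19, 0.032], [1, -0.1, -0.17, -0.39, 0.064], [1, -0.1, -0.22, -0.6, 0.095], [1, -0.1, -0.27, -0.81, 0.127], [1, -0.1, -0.31, -1.02, 0.159], [1, -0.1, -0.34, -1.23, 0.19]]
```

move_arm:
  series:
    - [1,0,-0.07,-0.19,0.032]
    - [1,0,-0.15,-0.39,0.064]
    - [1,0,-0.22,-0.6,0.095]
    - [1,0,-0.27,-0.81,0.127]
    - [1,0,-0.31,-1.02,0.159]
    - [1,0,-0.34,-1.23,0.19]
    - [1,0,-0.34,-1.23,0.19]
    - [1,0,-0.2,0.3,0.19]

```text
time_s: 7.57
tcp_pos: [570.7, 25.4, 102.5]
tcp_rot: [0.367, 1.54, -0.367]
wrist_force: [-0.8, 0.2, 0.6]
gripper_width: -0.1
```

Run:
```python
from see import *
st=sensors.get_state();print(st["tcp_pos"],st["wrist_force"])
ang()
w=snapshot("wrist");cv2.imwrite("pics/w.png",cv2.convertScaleAbs(w["image"][:,:,::-1],alpha=1.4))
```

```text
[570.74843923  25.41823115 102.51194864] [-0.83900394  0.24564893  0.61001183]
scene {'tube': [518.28, 8.68, 0.76], 'window': [507.56, -16.55, 0.76], 'hub': [568.79, 94.83, 0.75]} tube -2.076 win -2.053 own hub -2.101 -2.073
side {'tube': [512.44, 0.31, 0.82], 'window': [504.38, -12.69, 0.86], 'hub': [567.9, 102.2, 0.62]} tube -2.086 win -2.091 own hub -2.069 -2.076
scene {'tube': [525.56, 3.75, 0.68], 'window': [511.88, -24.26, 0.65], 'hub': [567.3, 89.04, 0.68]} tube -1.988 win -1.997 own hub -2.026 -2.026
side {'tube': [522.27, 1.92, 0.83], 'window': [503.07, -21.0, 0.58], 'hub': [565.25, 96.66, 0.88]} tube -2.01 win -2.068 own hub -1.997 -2.057
```

View pics/w.png

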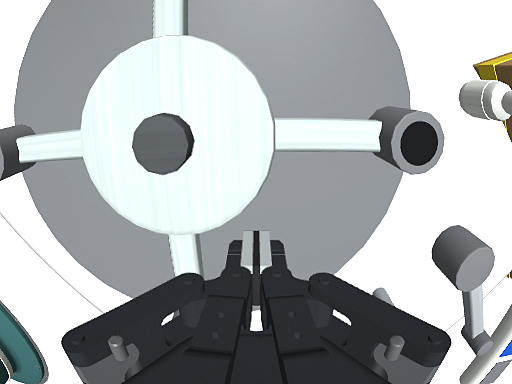

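The wrist view is sharp: hub at (162,145), the tube's arm going down to about (185,270) behind the fingers. The other views scatter by ±0.04 rad, so I'll lift and put the wrist camera over tube and reader for a precise check.

Run:
```python
from plan import *
w=snapshot("wrist");T=w["camera_from_world"];o=-T[:3,:3].T@T[:3,3];p,m=cur()
print("cam",o,"in tool",m.T@(o-p),"axis",T[2,:3],w["camera_matrix"])
rows([(p[0],p[1],210,-2.05+np.pi/2)])
off=m.T@(o-p)
q=np.array([566+112*np.cos(-2.05),95+112*np.sin(-2.05)])-(m@[0,off[1],0])[:2]
print(q);rows([(*q,210,-2.05+np.pi/2)])
```

```text
cam [609.20186865  95.69776446 245.27079616] in tool [-142.23774299   79.88996476    1.49182363] axis [-0.13961014 -0.27490521 -0.95128131] [[297.31863964   0.         255.86443048]
 [  0.         297.31863964 187.81769931]
 [  0.           0.           1.        ]]
[[1, -10.7, -0.0, -0.0, 0.01]]
[478.25038964 -75.64826963]
[[1, -10.7, -13.21, -3.79, 0.01]]
```

move_arm:
  series:
    - [1,-3.5,0,0,0]
    - [1,-7,0,0,0]
    - [1,-9,-1,-0.3,0]
    - [1,-9,-3,-1.5,0]
    - [1,-9,-5,-2.5,0]
    - [1,-9,-7,-3.5,0]
    - [1,-9,-7,-3.8,0]
    - [1,-9,-7,-3.8,0]

```text
time_s: 9.13
tcp_pos: [505.7, -20.4, 192.7]
tcp_rot: [0.369, 1.538, -0.368]
wrist_force: [0.1, 0.3, 0.2]
gripper_width: -0.1
```

```bash
cat >> see.py <<'E'
def wray(w,uv):
    k=w["camera_matrix"];d=np.array([(uv[0]-k[0,2])/k[0,0],(uv[1]-k[1,2])/k[1,1]]);t=np.hypot(*d)
    T=w["camera_from_world"];v=T[:3,:3].T@np.r_[np.sin(t)*d/max(t,1e-9),np.cos(t)];return -T[:3,:3].T@T[:3,3],v
def wonz(w,uv,z):
    o,v=wray(w,uv);return (o+v*(z-o[2])/v[2])[:2]
def wproj(w,P):
    T=w["camera_from_world"];c=T[:3,:3]@np.asarray(P,float)+T[:3,3];t=np.arctan2(np.hypot(*c[:2]),c[2]);k=w["camera_matrix"]
    return k[:2,2]+k[0,0]*t*c[:2]/np.hypot(*c[:2])
E
python3 - <<'E'
from see import *
w=snapshot("wrist");cv2.imwrite("pics/w2.png",cv2.convertScaleAbs(w["image"][:,:,::-1],alpha=.9))
cv2.imwrite("raw.png",w["image"][:,:,::-1]);np.savez("raw.npz",camera_from_world=w["camera_from_world"],camera_matrix=w["camera_matrix"])
g={}
for t,z in(("tube",148),("window",120),("hub",115),("brake_pivot",115),("brake_end",115)):
    r=pinpoint(w,t)
    if r: g[t]=wonz(w,r[0]["uv"],z);print(t,round(r[0]["p"],2),np.round(r[0]["uv"],1),g[t].round(1))
for t in("tube","window"):
  for h in(HUB,g["hub"]): print(t,np.arctan2(*(g[t]-h)[::-1]))
E
```

```text
tube 0.8 [260.9 176.7] [522.1   1.2]
window 0.7 [254.9 202.6] [505.5 -22.6]
hub 0.7 [258.3  27.5] [567.8  94.5]
brake_pivot 0.55 [454.2 130.7] [688.5 -45.3]
brake_end 0.61 [473.6 208.9] [ 692.8 -130.7]
tube -2.0086699741005676
tube -2.0265041623757156
window -2.046218903948348
window -2.060079159471169
```

View pics/w2.png

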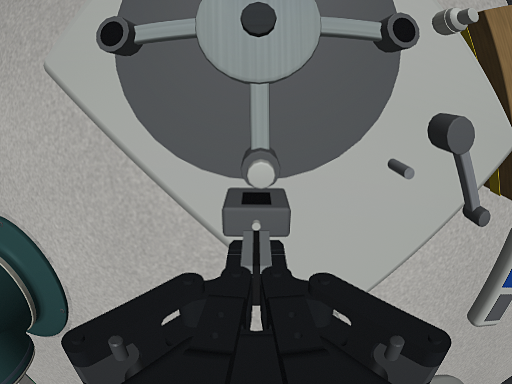

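The wrist view shows the tube cap at (260,174), the window at (256,199), the reader at (256,212) and the nut at (258,18). The tube is slightly short of square. I'll measure this at sub-pixel level from the same picture.

Run:
```python
from see import *
im=cv2.imread("raw.png");z=np.load("raw.npz");w={k:z[k] for k in z}
g=im.max(2).astype(int)
def blob(m,seed,box):
    k=np.zeros_like(m,np.uint8);x0,y0,x1,y1=box;k[y0:y1,x0:x1]=m[y0:y1,x0:x1]
    n,l,s,c=cv2.connectedComponentsWithStats(k);i=l[seed[1],seed[0]];return c[i],s[i]
print(g[174,235:290].tolist());print(g[199,215:300].tolist());print(g[18,230:290].tolist());print(g[110,240:280].tolist())
cap=blob(g>200,(260,174),(240,155,282,192));win=blob(g<45,(256,199),(230,190,285,206));nut=blob(g<75,(258,18),(230,0,290,45))
print(cap,win,nut)
N=wonz(w,nut[0],138);C=wonz(w,cap[0],148);W=wonz(w,win[0],120)
print(N,C,W,[np.arctan2(*(v-h)[::-1]).round(4) for h in(N,HUB) for v in(C,W)],np.hypot(*(C-N)),np.hypot(*(W-N)))
```

```text
[96, 96, 95, 96, 96, 98, 84, 89, 96, 96, 96, 79, 136, 182, 190, 189, 188, 188, 187, 188, 188, 188, 188, 188, 189, 188, 189, 189, 188, 188, 188, 188, 188, 189, 188, 188, 188, 190, 195, 152, 99, 92, 96, 96, 83, 92, 96, 96, 95, 96, 96, 96, 95, 95, 95]
[186, 186, 186, 186, 186, 185, 186, 187, 194, 158, 75, 60, 72, 75, 74, 74, 74, 73, 74, 73, 74, 74, 73, 74, 74, 77, 63, 29, 13, 16, 16, 13, 16, 18, 15, 14, 17, 15, 14, 15, 14, 14, 17, 16, 14, 16, 11, 15, 16, 14, 14, 14, 14, 16, 13, 30, 68, 78, 74, 75, 73, 74, 75, 74, 74, 73, 75, 75, 74, 74, 71, 58, 105, 184, 190, 187, 186, 186, 186, 186, 186, 186, 186, 186, 186]
[161, 160, 160, 159, 160, 164, 162, 160, 162, 169, 99, 40, 58, 62, 62, 63, 63, 63, 63, 63, 63, 62, 63, 63, 63, 64, 64, 63, 63, 63, 63, 63, 62, 63, 62, 61, 62, 63, 63, 62, 63, 62, 63, 62, 60, 48, 80, 176, 163, 161, 163, 167, 163, 159, 159, 158, 160, 163, 164, 163]
[98, 98, 99, 98, 97, 98, 97, 98, 98, 85, 103, 137, 153, 159, 156, 155, 160, 164, 163, 161, 161, 159, 157, 159, 162, 160, 162, 144, 140, 81, 97, 98, 97, 97, 97, 98, 97, 98, 97, 98]
(array([255.49920898, 191.50378216]), array([     0,      0,    512,    384, 196581], dtype=int32)) (array([256.25352113, 197.88732394]), array([242, 192,  29,  13, 355], dtype=int32)) (array([258.01781971,  19.01467505]), array([241,   2,  35,  35, 954], dtype=int32))
[567.79236878  95.30008227] [514.29167321  -6.30055945] [508.15534506 -19.608434  ] [np.float64(-2.0555), np.float64(-2.0495), np.float64(-2.0428), np.float64(-2.0382)] 114.82601980186688 129.46251082291386
```

Run:
```python
from see import *
z=np.load("raw.npz");w={k:z[k] for k in z}
N=wonz(w,(258,19),138);W=wonz(w,(256.3,199),120)
for N in(N,HUB):
  for r in(172,174,176):
    C=wonz(w,(260.5,r),148);print(C,np.hypot(*(C-N)),np.arctan2(*(C-N)[::-1]),"bar",[float(np.arctan2(*(wonz(w,(259.9,110),121)-N)[::-1]))],"win",np.arctan2(*(W-N)[::-1]))
```

```text
[523.29593037   4.19547125] 101.40082242882937 -2.025016653636799 bar [-2.0170225045594083] win -2.0490977952950518
[522.68737025   2.98547927] 102.75513951556185 -2.0251719343728056 bar [-2.0170225045594083] win -2.0490977952950518
[522.07665224   1.77099273] 104.11444463949857 -2.0253228439801934 bar [-2.0170225045594083] win -2.0490977952950518
[523.29593037   4.19547125] 100.34490522150143 -2.010391180350402 bar [-1.993016179900988] win -2.037948990657553
[522.68737025   2.98547927] 101.69884915814052 -2.0107428165024652 bar [-1.993016179900988] win -2.037948990657553
[522.07665224   1.77099273] 103.05779094878628 -2.0110855670200642 bar [-1.993016179900988] win -2.037948990657553
```

About 0.026 rad (≈2.7 mm) more clockwise is needed. I'll go back down behind the arm and nudge it.

Run:
```python
from plan import *
print(cur()[0]); a=-2.07
rows([(*polar(a,64,38),190,a+np.pi/2),(*polar(a,64,38),104,a+np.pi/2)]+[(*polar(a,64,t),104,a+np.pi/2) for t in (30,26,24,23,22)])
```

```text
[506.63505103 -19.81866946 192.83116816]
[[1, 0.28, 6.41, 3.71, 0.031], [1, 8.88, 6.41, 3.72, 0.031], [1, 8.88, 6.44, 2.92, 0.031], [1, 8.88, 6.45, 2.52, 0.031], [1, 8.88, 6.46, 2.32, 0.031], [1, 8.88, 6.46, 2.22, 0.031], [1, 8.88, 6.46, 2.12, 0.031]]
```

move_arm:
  series:
    - [1,0,2.2,1.4,0.03]
    - [1,0,4.4,2.8,0.03]
    - [1,0,6.4,3.7,0.03]
    - [1,0,6.4,3.7,0.03]
    - [1,3,6.4,3.7,0.03]
    - [1,6,6.4,3.7,0.03]
    - [1,8.8,6.4,3.7,0.03]
    - [1,8.8,6.4,3.7,0.03]

```text
time_s: 10.1
tcp_pos: [565.7, 20.3, 98.5]
tcp_rot: [0.39, 1.543, -0.393]
wrist_force: [-0.7, 0.1, -1.4]
gripper_width: 0.1
```

Run:
```python
from plan import *
snapshot("scene");snapshot("scene");print(cur()[0]); a=-2.07
rows([(*polar(a,64,t),104,a+np.pi/2) for t in (30,26,24,23,22)])
```

```text
[567.94769242  20.23887642 105.11285053]
[[1, 0.11, 0.07, -0.75, 0.0], [1, 0.11, 0.07, -1.15, 0.0], [1, 0.11, 0.07, -1.35, 0.0], [1, 0.11, 0.07, -1.45, 0.0], [1, 0.11, 0.07, -1.55, 0.0]]
```

move_arm:
  series:
    - [1,0,0,-0.7,0]
    - [1,0,0,-1.05,0]
    - [1,0,0,-1.25,0]
    - [1,0,0,-1.4,0]
    - [1,0,0,-1.5,0]
    - [1,0,0,-1.55,0]
    - [1,0,0,-1.55,0]
    - [1,0,0,0,0]

```text
time_s: 10.87
tcp_pos: [567.2, 20.9, 104.5]
tcp_rot: [0.391, 1.536, -0.39]
wrist_force: [-0.4, 0.4, 0.2]
gripper_width: -0.2
```

move_arm:
  series:
    - [1,-3.5,0,0,0]
    - [1,-7,0,0,0]
    - [1,-9,-1.2,-1,0]
    - [1,-9,-3.2,-2,0]
    - [1,-9,-5,-3,0]
    - [1,-9,-6.4,-3.7,0]
    - [1,-9,-6.4,-3.7,0]
    - [1,-9,-6.4,-3.7,0]

```text
time_s: 11.53
tcp_pos: [504.9, -18.5, 194.5]
tcp_rot: [0.392, 1.535, -0.392]
wrist_force: [0.4, 0.3, -0.5]
gripper_width: -0.2
```

```bash
cat > chk.py <<'E'
from see import *
for _ in range(2): snapshot("scene")
w=snapshot("wrist");g=w["image"].max(2).astype(float);print(cur()[0])
n={}
for t in("tube","window","hub"):
    r=pinpoint(w,t);n[t]=np.array(r[0]["uv"]);print(t,r[0]["uv"].__class__ and np.round(r[0]["uv"],1))
# refine columns: cap (bright), window (dark), nut (dark), by weighted centroids near the pinpoints
def cen(m,c,rx,ry):
    y,x=np.mgrid[:384,:512];k=m&(abs(x-c[0])<rx)&(abs(y-c[1])<ry);return np.array([x[k].mean(),y[k].mean()]),int(k.sum())
cap=cen(g>170,n["tube"],18,9);win=cen(g<40,n["window"],24,7)
nz=wproj(w,[*HUB,138]);nut=cen(g<72,nz,24,22)
print(cap,win,nut)
N=wonz(w,nut[0],138);C=wonz(w,cap[0],148);W=wonz(w,win[0],120)
for h in(N,HUB):print(h.round(1),"tube-window",np.round(np.arctan2(*(C-h)[::-1])-np.arctan2(*(W-h)[::-1]),4),np.hypot(*(C-h)),np.hypot(*(W-h)))
cv2.imwrite("pics/w3.png",w["image"][:,:,::-1])
E
python3 chk.py
```

```text
[505.50234555 -17.98574182 194.90425316]
tube [259.4 179.1]
window [253.9 201.7]
hub [256.6  30.1]
(array([259.08723404, 179.75957447]), 470) (array([257.63754045, 200.12944984]), 309) (array([254.22234157,  22.36949517]), 931)
[567.7  95.3] tube-window 0.0117 105.174570160276 129.9215495817829
[566.  95.] tube-window 0.0143 104.15789348100029 128.88736421198774
```

View pics/w3.png

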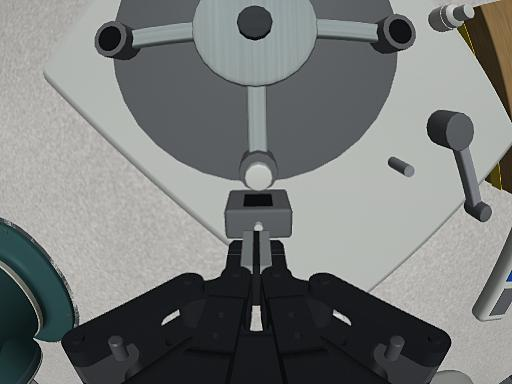

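The cap is at (258.5,178) and the window at (257.5,200): about 0.012 rad (1.2 mm) is left. One more small nudge in the same way.

move_arm:
  series:
    - [1,0,2.2,1.4,0]
    - [1,0,4.4,2.8,0]
    - [1,0,6.4,3.7,0]
    - [1,0,6.4,3.7,0]
    - [1,3,6.4,3.7,0]
    - [1,6,6.4,3.7,0]
    - [1,9,6.4,3.7,0]
    - [1,9,6.4,3.7,0]

```text
time_s: 12.5
tcp_pos: [565.6, 20.3, 98.2]
tcp_rot: [0.39, 1.543, -0.393]
wrist_force: [-0.8, 0.1, -0.9]
gripper_width: -0.1
```

Run:
```python
from plan import *
for _ in range(3):snapshot("scene")
print(cur()[0]); a=-2.082
rows([(*polar(a,64,t),104,a+np.pi/2) for t in (30,26,24,23,22)])
```

```text
[568.66320628  20.19920101 106.6576018 ]
[[1, 0.27, 0.0, -0.89, 0.012], [1, 0.26, 0.01, -1.29, 0.012], [1, 0.26, 0.01, -1.49, 0.012], [1, 0.26, 0.01, -1.59, 0.012], [1, 0.26, 0.01, -1.69, 0.012]]
```

move_arm:
  series:
    - [1,0.2,0,-0.8,0]
    - [1,0.2,0,-1.2,0]
    - [1,0.2,0,-1.4,0]
    - [1,0.2,0,-1.55,0]
    - [1,0.2,0,-1.62,0]
    - [1,0.2,0,-1.65,0]
    - [1,0.2,0,-1.65,0]
    - [1,0.2,0,0,0]

```text
time_s: 13.32
tcp_pos: [567.2, 20.9, 102.5]
tcp_rot: [0.391, 1.536, -0.39]
wrist_force: [-0.4, 0.1, 0.5]
gripper_width: -0.2
```

move_arm:
  series:
    - [1,-3.5,0,0,0]
    - [1,-7,0,0,0]
    - [1,-9,-1.2,-1,0]
    - [1,-9,-3.2,-2,0]
    - [1,-9,-5,-3,0]
    - [1,-9,-6.4,-3.7,0]
    - [1,-9,-6.4,-3.7,0]
    - [1,-9,-6.4,-3.7,0]

```text
time_s: 13.98
tcp_pos: [505.0, -18.6, 192.6]
tcp_rot: [0.392, 1.534, -0.392]
wrist_force: [-0.2, -0.1, 0.6]
gripper_width: 0.1
```

```bash
python3 chk.py
python3 - <<'E'
from see import *
w=snapshot("wrist")
for t,z in(("brake_pivot",115),("brake_end",115)):
    r=pinpoint(w,t)
    if r: print(t,r[0]["p"],wonz(w,r[0]["uv"],z))
# above start point for brake push: east of the lever
rows([(738,-105,192,np.pi/2-1.57)])
E
```

```text
[505.52941975 -17.99051315 192.92673935]
tube [256.4 179.6]
window [255.9 203. ]
hub [255.6  27.3]
(array([256.29677419, 179.70322581]), 465) (array([257.57491289, 201.62369338]), 287) (array([254.24213836,  21.74109015]), 954)
[567.7  95.2] tube-window -0.0054 104.45050170978871 130.3546959985011
[566.  95.] tube-window -0.0028 103.4663698319105 129.37613221890223
brake_pivot 0.93 [687.01794903 -47.73382917]
brake_end 0.43 [713.65188197  46.31911417]
[[1, 0.08, 3.5, 24.6, -0.5]]
```

The tube is now within about 0.005 rad (0.5 mm) of the window. On to the brake: I'll fly to the far side of the lever.

```bash
cat >> plan.py <<'E'
PIV=np.array([687.5,-48.])
def bp(b,r=50,t=45): return PIV+r*np.array([np.cos(b),np.sin(b)])+t*np.array([-np.sin(b),np.cos(b)])
def bsweep(b0,b1,n=8,t=20.5,z=104): rows([(*bp(b,50,t),z,b+np.pi/2) for b in np.linspace(b0,b1,n+1)[1:]])
E
python3 - <<'E'
from plan import *
b=-1.545;rows([(*bp(b),192,b+np.pi/2),(*bp(b),104,b+np.pi/2)]);print(bp(b))
E
```

```text
[[1, 0.08, 4.02, 23.84, -0.525], [1, 8.88, 4.02, 23.84, -0.525]]
[733.77470149 -96.8226587 ]
```

move_arm:
  series:
    - [1,0,0.6,3.9,-0.08]
    - [1,0,1.2,7.8,-0.17]
    - [1,0,1.9,11.7,-0.26]
    - [1,0,2.6,15.6,-0.35]
    - [1,0,3.3,19.5,-0.44]
    - [1,0,4,23,-0.525]
    - [1,0,4,23.8,-0.525]
    - [1,0,4,23.8,-0.525]

```text
time_s: 15.1
tcp_pos: [734.6, -97.8, 190.4]
tcp_rot: [-0.02, 1.573, 0.02]
wrist_force: [-0.9, -0.1, -1.1]
gripper_width: 0.2
```

Run:
```python
from see import *
for _ in range(2): snapshot("scene")
print(cur()[0])
w=snapshot("wrist")
for t,z in(("brake_pivot",115),("brake_end",115)):
    r=pinpoint(w,t)
    if r: print(t,r[0]["p"],wonz(w,r[0]["uv"],z))
b=-1.545;rows([(*bp(b),104,b+np.pi/2)])
```

```text
[732.78564442 -96.85718226 192.52966467]
brake_pivot 0.7 [687.11064703 -47.92573822]
brake_end 0.8 [ 691.87447239 -132.54790679]
[[1, 8.98, -0.03, 0.13, -0.0]]
```

move_arm:
  series:
    - [1,2,0,0.1,0]
    - [1,4,0,0.1,0]
    - [1,6,0,0.1,0]
    - [1,7.5,0,0.1,0]
    - [1,8.5,0,0.1,0]
    - [1,8.9,0,0.1,0]
    - [1,8.9,0,0.1,0]
    - [1,8.9,0,0.1,0]

```text
time_s: 16.02
tcp_pos: [734.5, -97.0, 104.4]
tcp_rot: [-0.021, 1.57, 0.02]
wrist_force: [-0.3, -0.3, -0.3]
gripper_width: 0.1
```

Run:
```python
from plan import *
for _ in range(2): snapshot("scene")
print(cur()[0]);bsweep(-1.45,-2.0)
```

```text
[734.66276957 -97.09473188 105.46978593]
[[1, 0.14, 0.09, -2.41, -0.026], [1, 0.14, -0.05, -2.75, 0.043], [1, 0.14, -0.17, -3.11, 0.111], [1, 0.14, -0.26, -3.47, 0.18], [1, 0.14, -0.32, -3.83, 0.249], [1, 0.14, -0.36, -4.2, 0.318], [1, 0.14, -0.37, -4.57, 0.386], [1, 0.14, -0.36, -4.94, 0.455]]
```

move_arm:
  series:
    - [1,0,0.05,-1.7,0]
    - [1,0,-0.05,-2.7,0.043]
    - [1,0,-0.17,-3.1,0.111]
    - [1,0,-0.26,-3.47,0.18]
    - [1,0,-0.32,-3.83,0.249]
    - [1,0,-0.36,-4.2,0.318]
    - [1,0,-0.37,-4.57,0.386]
    - [1,0,-0.36,-4.94,0.455]

```text
time_s: 16.78
tcp_pos: [685.2, -102.1, 104.5]
tcp_rot: [0.339, 1.542, -0.339]
wrist_force: [0.7, -1.0, -1.0]
gripper_width: 0.1
```

Run:
```python
from plan import *
print(sensors.get_state()["wrist_force"])
for _ in range(2): snapshot("scene")
print(cur()[0],bp(-2.0,50,20.5));bsweep(-2.0,-2.55)
```

```text
[ 0.70057413 -0.98722923 -0.95638448]
[ 685.00378913 -101.99209066  105.14747013] [ 685.33325542 -101.99588149]
[[1, 0.11, -0.12, -0.32, 0.067], [1, 0.11, -0.22, -0.67, 0.136], [1, 0.11, -0.3, -1.04, 0.205], [1, 0.11, -0.36, -1.4, 0.274], [1, 0.11, -0.39, -1.77, 0.342], [1, 0.11, -0.39, -2.15, 0.411], [1, 0.11, -0.37, -2.52, 0.48], [1, 0.11, -0.32, -2.89, 0.549]]
```

move_arm:
  series:
    - [1,0,-0.12,-0.32,0.067]
    - [1,0,-0.22,-0.67,0.136]
    - [1,0,-0.3,-1.04,0.205]
    - [1,0,-0.36,-1.4,0.274]
    - [1,0,-0.39,-1.77,0.342]
    - [1,0,-0.39,-2.15,0.411]
    - [1,0,-0.37,-2.52,0.48]
    - [1,0,-0.32,-2.89,0.549]

```text
time_s: 17.55
tcp_pos: [657.6, -93.0, 104.1]
tcp_rot: [0.763, 1.431, -0.763]
wrist_force: [-0.5, -1.5, 0.7]
gripper_width: 0.1
```

Run:
```python
from see import *
print(sensors.get_state()["wrist_force"])
for _ in range(2): snapshot("scene")
print(cur()[0],bp(-2.55,50,20.5))
for n in("scene","side"):
    s=snapshot(n);g={}
    for t in("brake_pivot","brake_end"):
        r=pinpoint(s,t)
        if r: g[t]=onz(s,r[0]["uv"],115)[:2]
    if len(g)==2: d=g["brake_end"]-g["brake_pivot"];print(n,g,np.arctan2(d[1],d[0]))
bsweep(-2.55,-2.82)
```

```text
[-0.45596179 -1.4723805   0.65350578]
[657.4690019  -92.67558088 104.80147008] [657.42983944 -92.90028334]
[[1, 0.0, -0.07, -0.16, 0.037], [1, 0.0, -0.13, -0.34, 0.07], [1, 0.0, -0.18, -0.51, 0.104], [1, 0.0, -0.23, -0.69, 0.138], [1, 0.0, -0.28, -0.86, 0.172], [1, 0.0, -0.31, -1.04, 0.205], [1, 0.0, -0.34, -1.22, 0.239], [1, 0.0, -0.37, -1.4, 0.273]]
```

move_arm:
  series:
    - [1,0,-0.07,-0.16,0.037]
    - [1,0,-0.13,-0.34,0.07]
    - [1,0,-0.18,-0.51,0.104]
    - [1,0,-0.23,-0.69,0.138]
    - [1,0,-0.28,-0.86,0.172]
    - [1,0,-0.31,-1.04,0.205]
    - [1,0,-0.34,-1.22,0.239]
    - [1,0,-0.34,-1.3,0.26]

```text
time_s: 18.62
tcp_pos: [647.2, -83.9, 103.3]
tcp_rot: [0.961, 1.348, -0.961]
wrist_force: [-0.1, -1.2, 0.1]
gripper_width: -0.3
```

Run:
```python
from see import *
f=[sensors.get_state()["wrist_force"].round(1)]
for _ in range(4): snapshot("scene");f.append(sensors.get_state()["wrist_force"].round(1))
print(f);p,m=cur();print(p,bp(-2.82,50,20.5));print("tool force",[(m.T@v).round(1) for v in f])
```

```text
[array([-0.1, -1.2,  0.1]), array([-0.4, -0.3,  0.3]), array([-1. ,  0.5, -0.1]), array([0.1, 0.2, 0.1]), array([-0.3, -0.4,  0.4])]
[647.27883909 -83.92794008 104.03012829] [646.54293732 -83.2529292 ]
tool force [array([-0.1, -0.5,  1.1]), array([-0.3, -0.5,  0.2]), array([ 0.1, -0.8, -0.8]), array([-0.1,  0.2, -0.2]), array([-0.4, -0.4,  0.3])]
```

No stop force yet, so I'll creep on.

move_arm:
  series:
    - [1,0,0,-0.05,0.01]
    - [1,0,0,-0.1,0.01]
    - [1,0,0,-0.15,0.01]
    - [1,0,0,-0.2,0.01]
    - [1,0,0,-0.2,0.01]
    - [1,0,0,-0.2,0.01]
    - [1,0,0,-0.2,0.01]
    - [1,0,0,-0.2,0.01]

```text
time_s: 19.48
tcp_pos: [646.5, -82.2, 103.3]
tcp_rot: [0.968, 1.345, -0.968]
wrist_force: [-0.2, -5.5, -0.5]
gripper_width: 0.2
```

Run:
```python
from see import *
p,m=cur();print(p)
for _ in range(3): snapshot("side");print((m.T@sensors.get_state()["wrist_force"]).round(1))
```

```text
[646.54746009 -82.22301502 104.04869648]
[ 0.8 -0.8  4.8]
[-0.1 -1.6  4.8]
[ 1.3 -1.6  4.5]
```

There's a steady 5 N against the finger, well above the roughly 1 N of lever friction, so the lever has reached its stop. One more millimetre to seat it, then back off and lift.

move_arm:
  series:
    - [1,0,0,-0.05,0]
    - [1,0,0,-0.1,0]
    - [1,0,0,-0.15,0]
    - [1,0,0,-0.15,0]
    - [1,0,0,-0.15,0]
    - [1,0,0,-0.15,0]
    - [1,0,0,-0.15,0]
    - [1,0,0,-0.15,0]

```text
time_s: 20.3
tcp_pos: [646.4, -81.9, 103.4]
tcp_rot: [0.967, 1.342, -0.969]
wrist_force: [5.1, -14.2, -2.4]
gripper_width: -0.1
```

move_arm:
  series:
    - [1,0,0,0.8,0]
    - [1,0,0,1.6,0]
    - [1,0,0,2,0]
    - [1,-3,0,2,0]
    - [1,-6,0,2,0]
    - [1,-9,0,2,0]
    - [1,-11,0,2,0]
    - [1,-11,0,2,0]

```text
time_s: 20.97
tcp_pos: [653.7, -99.8, 218.8]
tcp_rot: [0.97, 1.339, -0.965]
wrist_force: [-0.2, 0.1, 1.4]
gripper_width: -0.2
```

Run:
```python
from see import *
for _ in range(2): snapshot("scene")
p,m=cur();print(p)
w=snapshot("wrist");q={}
for t,z in(("tube",148),("window",120),("hub",115),("brake_pivot",115),("brake_end",115)):
    r=pinpoint(w,t)
    if r:q[t]=wonz(w,r[0]["uv"],z);print(t,round(r[0]["p"],2),np.round(r[0]["uv"]),q[t].round(1))
if "brake_end" in q:d=q["brake_end"]-q.get("brake_pivot",PIV);print("lever",np.arctan2(d[1],d[0]),"home",.317-np.pi)
for h in(HUB,q.get("hub",HUB)):
    if "tube" in q and "window" in q:print("t-w",np.arctan2(*(q["tube"]-h)[::-1])-np.arctan2(*(q["window"]-h)[::-1]))
s=snapshot("scene")
for r in pinpoint(s,"dropper_a")[:2]+pinpoint(s,"pot")[:1]: print(round(r["p"],2),onz(s,r["uv"],90).round(1))
a=w["image"][:,:,::-1];c=s["image"][120:290,110:340,::-1];c=cv2.resize(c,(519,384),interpolation=3)
cv2.imwrite("pics/z.png",cv2.resize(np.hstack([a,c]),(800,298)) if 0 else np.hstack([a,c])[:, :].copy() if 0 else cv2.resize(np.vstack([a[:300],cv2.resize(c,(512,379))[:300]]),(512,600)))
```

```text
[652.71192824 -99.5948656  214.63650175]
tube 0.79 [114. 294.] [5.192e+02 1.000e-01]
window 0.61 [138. 295.] [502.6 -17.3]
hub 0.81 [ 54. 207.] [568.1  93.9]
brake_pivot 0.58 [211. 131.] [689.8 -49. ]
brake_end 0.61 [214. 224.] [610.5 -74. ]
lever -2.8361697467236424 home -2.824592653589793
t-w 0.05594403402595827
t-w 0.051950630751520066
0.72 [719.7  46.5  90. ]
0.62 [ 507.3 -164.6   90. ]
0.6 [651.9 231.9  90. ]
```

View pics/z.png

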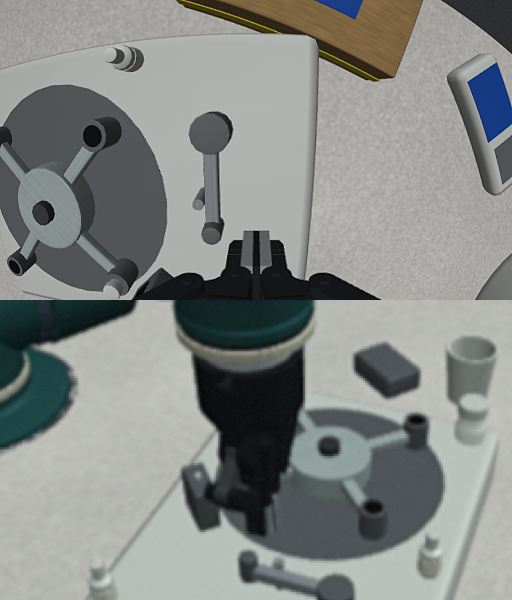

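The lever lies against the post (upper picture: lever (211,190), post (198,199)), and bottles and pot are in place. The tube and window are at the edge of this view and partly hidden, so I'll recheck them from the earlier viewpoint.

Run:
```python
from plan import *
rows([(505.5,-18,195,-.498)])
```

```text
[[1, 1.88, -11.34, -12.39, -0.75]]
```

move_arm:
  series:
    - [1,0,-1.9,-2.1,-0.12]
    - [1,0,-3.8,-4.2,-0.24]
    - [1,0,-5.7,-6.3,-0.36]
    - [1,0,-7.6,-8.4,-0.48]
    - [1,0,-9.5,-10.4,-0.6]
    - [1,0.5,-11.3,-12.4,-0.7]
    - [1,1.2,-11.3,-12.4,-0.75]
    - [1,1.9,-11.3,-12.4,-0.75]

```text
time_s: 22.18
tcp_pos: [505.4, -17.3, 194.7]
tcp_rot: [0.388, 1.534, -0.387]
wrist_force: [0.4, 0.3, 1.0]
gripper_width: 0.4
```

```bash
sed -i 's/range(2)/range(5)/' chk.py; python3 chk.py; python3 -c "
from see import *
print(sensors.get_state()['wrist_force'],sensors.get_state()['time_s'])"
```

```text
[506.391268   -18.10660628 195.15947275]
[-0.33730361 -0.2736501   0.59642875] 22.5333Traceback (most recent call last):
  File "chk.py", line 6, in <module>
    r=pinpoint(w,t);n[t]=np.array(r[0]["uv"]);print(t,r[0]["uv"].__class__ and np.round(r[0]["uv"],1))
                                  ~^^^
IndexError: list index out of range
```

View pics/w3.png

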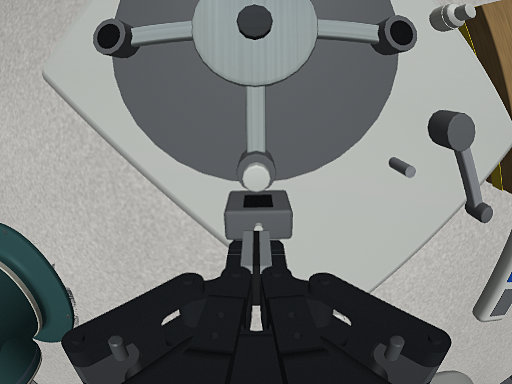

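That file is the earlier picture (lever still off), because a detection missed this time. Running the check again.

```bash
sed -i 's#pics/w3.png#pics/w4.png#' chk.py; python3 chk.py || python3 chk.py
```

```text
[505.99887529 -17.8547446  195.0904031 ]
tube [257.5 178.9]
window [257.8 203.5]
hub [254.   31.6]
(array([256.47483589, 178.84245077]), 457) (array([257.14946619, 201.57651246]), 281) (array([253.80106383,  22.98829787]), 940)
[567.7  95.3] tube-window -0.0011 104.0913499854154 130.7191132822574
[566.  95.] tube-window 0.0017 103.0529941906435 129.68035734208533
```

View pics/w4.png

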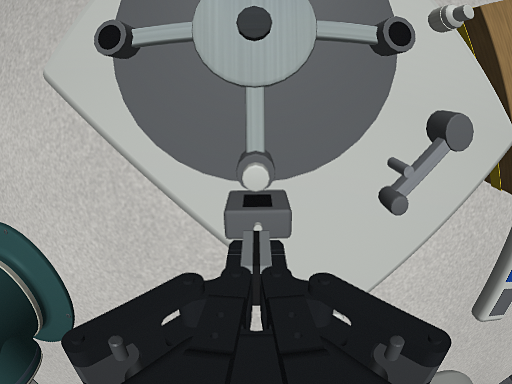

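The cap (256,178) is in line with the window (257,201) and the nut (254,23). The lever lies against the post at (400,168). The arm touches nothing, so I'm handing in.

```bash
python3 -c "
from bench import *
print(close_job())"
```

```text
the job is handed in; nothing more can be done
None
```

The capped tube stands in front of the reader's window and the brake lever is home against its stop post. I handed the job in at about 23 s, with the arm clear of everything.

- **Rotor:** I pushed the tube's arm about 2.1 rad clockwise with the shut fingertips, then gave it two small nudges. The last wrist-camera check put the tube within about 0.002 rad (0.2 mm) of the window line.
- **Brake:** I swept the lever until the finger force rose to 5 N and then to about 15 N against the stop. In the last pictures it lies against the post: measured angle -2.836 rad, expected home angle -2.825.
- **Other things:** The dropper bottles and pot measured within about 1–2 cm of their first fixes, which is camera and detector scatter. They look untouched in the pictures.
- **Checks that disagreed:**
  - After the brake push, one wrist view read 0.05 rad between tube and window, but both were partly hidden at the edge of the picture; the clear view after it did not bear that out.
  - The scene and side cameras scattered by about ±0.04 rad, so I relied on the wrist camera.
  - One detection missed and I repeated it.

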